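# Swap the open sample tray at the microscope bench

### The arm

A 7-joint arm with a two-finger parallel gripper is mounted at the origin on the work surface. World frame = base frame: x ahead of the robot, y to its left, z up, the work surface at z = 0. Lengths are in m, angles in rad, forces in N, time in s.
With the tool pointing down it reaches from about 0.35 to 0.9 m from the base axis. Payload 8.1 kg.
Tool frame: the origin (TCP) lies at the centre of the arm's flange, where the gripper is bolted on; the fingertips stand 178 mm ahead of it and the grasp point (between the pads) lies 159 mm ahead of it; x points along the fingers, z is the direction in which the jaws open and shut, and the axes are right-handed (so a half turn about x gives the same grasp; the last joint's range is limited). The gripper opens to 92 mm and grips with 3 to 60 N. Pads are 19 mm wide; open, the fingers measure 130 mm over their backs; the gripper's body (75 mm by 190 mm) begins 47 mm behind the grasp point.
Start: joints at [1.238, 0.434, 0.025, 1.573, -0.012, 1.134, -0.075], TCP at [0.142, -0.609, 0.405] pointing down, gripper open.
Joint ranges: [-2.62, 2.62], [-0.44, 2.09], [-1.27, 1.32], [0.08, 2.57], [-1.32, 4.46], [0.12, 2], [-2.74, 2.74]. Speed limits (rad/s): [2.22, 2.22, 3.01, 3.01, 3.14, 3.14, 3.14].

### API

Orientations are given as a rotation vector (axis times angle).
In Python, from cell import arm, get_image, search_frame, pinpoint gives the robot as it stands.
- The arm moves only by the tool arm_command, never from a script. Its argument "motion" is a list of rows, each a list of 7 numbers: the finger opening in mm, from 0 to 91.8, then the shift along the tool's x, y, z in mm, then the turn, a rotation vector about the tool's x, y, z in degrees. In form: [[fingers, x, y, z, ax, ay, az], ...]. A call has 1 to 5 rows; each row shifts and turns the commanded pose from where the row before left it, along the tool's axes as they then stand; what a row does not reach is not made up. A row lasts 1/8 s, in which the tool goes at most 62.5 mm and 10.7 degrees, less where a joint would pass 70% of its speed; a pose out of reach is approached as far as the arm can. A call with a gripper value outside its range is refused whole. The fingers move at their own pace and stop on an object; "newtons" is the grip in N (left out, the last holds). Time passes only in rows, so rows that do not move let the fingers close. It gives the time, the measured TCP pose, the force and the opening at its end, in the units of the state.
- arm.observe(): the state, without advancing time (a new reading comes with each control period).
- get_image(name): name is "scene" or "top" or "wrist"; returns a dict with "frame" (400x640x3 uint8, red, green, blue), "range_z" (400x640 float32, m along the optical axis (not along the pixel's ray), 0 where there is no reading), "K" (3x3 intrinsics, pixels), "distortion" ([k1, k2, p1, p2, k3] as OpenCV has them; the pictures are not rectified), "origin" and "rotation" of the camera in the world; the wrist camera has in their place "tool_from_camera" (4x4, takes a point from camera to tool coordinates, whose origin is the TCP and whose axes are the tool frame's). Camera axes: x right, y down, z forward; pixel columns grow to the right and rows downward; lengths in m; the calibration is good to about 2 mm. A picture is of the moment at which its call begins: read the wrist's pose just before it.
- arm.sign_off(): hands the job in, once; it reports no verdict.
Trained networks look in the newest picture that a camera, given by its name, has taken for a name from the list of things; names that differ only in an ending like _2 or _b are one class to them, and where a whole thing is asked for, a point or a joint stands for the part that bears it (a point fixed in the world has none). Each returns a list of dicts, best first, with "p" (0 to 1); they miss things now and then, are a little off and sometimes report something else, mostly with a low value. They report only what shows in the picture. A call takes as long as a camera call. They do not tell look-alikes from the thing itself.
- search_frame(camera, target): "point" ([x, y, z] in m, in world coordinates, good to about 4 mm: the middle of the surface that is visible of it).
- pinpoint(camera, target): "point" ([x, y, z] in m, in world coordinates, good to about 4 mm: a listed point, or the origin of a listed thing).
The state is a dict: "clock": time; "joints": joint angles; "dq": joint speeds; "joint_efforts": joint torques, N m; "position": TCP position; "ee_rot": TCP orientation; "force": force on the tool from outside, world axes, zero at the start; "ft_torque": the same for the moment, N m; "width": opening from 0.0 (shut) to 1.0 (fully open).
Only numpy, scipy, OpenCV 4.12 (cv2) and the standard library are available. Lean on these libraries where they do the work, as an engineer would, in place of code of your own. Each camera call takes 0.05 s, during which the arm holds its last target. There are 200 camera calls.

### The job

Each of the three sample trays slides in its own dock, and only one tray may stand out at a time. First push the empty tray, which was left standing open, fully home; then hook a fingertip behind the upturned front lip of the tray that carries the round flat covered dish and draw it out along its rail all the way to its stop. Do not touch the dish or the jar, leave the jar's tray shut, and do not disturb the bottle and the beaker on the bench.

Things in the scene. Friction and masses are not known exactly. Their poses are not given: they have to be found in the camera images.
- tray_dish_lip (a point): Upturned front lip of the aluminium tray carrying the dish: 92 mm wide, 8 mm thick, 40 mm high above the tray floor, with a rounded bead along the top (to 66 mm above the bench) whose front is 11 mm in front of this point. The point: middle of the top edge of the lip's inner (rear) face, 62 mm above the bench; moves with the tray. x axis: along the rail to the dock's rear (the tray is drawn out along -x); y along the lip; z up.
- dock_dish: Grey dock of the dish's tray (all three docks and trays are alike), fixed: 236 mm long, 116 mm wide, side rails 50 mm high. Origin: centre of its underside, on the bench; x to its rear, z up. With the tray home the lip's inner face is level with the dock's front edge (x = -118 mm).
- dock_empty: Dock of the empty tray. Every tray: 92 mm wide, floor 22 mm above the bench; right behind its lip an empty finger pocket 63 mm long, 84 mm wide, open above; then a cross wall and the 154 mm long compartment for the load. Cross wall and side walls reach 40 mm above the bench. Origin as the other docks'.
- tray_empty_lip (a point): Lip of the tray that has nothing in it and stands partly open at the start; same tray and dock as the dish's. The point: middle of the top edge of the lip's inner (rear) face, 62 mm above the bench; moves with the tray. x axis: along the rail to the dock's rear (the tray is drawn out along -x); y along the lip; z up.
- tray_jar_lip (a point): Lip of the tray that carries the jar; same tray and dock as the dish's; shut, to be left shut. The point: middle of the top edge of the lip's inner (rear) face, 62 mm above the bench; moves with the tray. x axis: along the rail to the dock's rear (the tray is drawn out along -x); y along the lip; z up.
- tray_dish (a joint): How far the dish's tray is drawn out, m: 0 fully home, 0.110 at its stop. Slides with some 1.5 N of friction, stays where it is left. Starts at 0.
- tray_empty (a joint): How far the empty tray is drawn out, m: 0 fully home, 0.110 at its outer stop; starts between 0.045 and 0.09. Same friction.
- tray_jar (a joint): How far the jar's tray is drawn out, m: 0 fully home; starts at 0.
- dish: Covered culture dish, flat round, 64 mm across, 16 mm high, pale rim and a tan round top, lying loose in the rear compartment of its tray. Origin at the centre of its underside, z up.
- jar: Small specimen jar, upright, 44 mm across, 55 mm high, loose in the rear compartment of its tray. Origin at the centre of its underside.
- bottle: Reagent bottle, 56 mm across, 130 mm high, standing loose on the bench to the left of the docks. Origin at the centre of its underside.
- beaker: Open glass beaker, 70 mm across, 85 mm high, standing loose on the bench to the right of the docks. Origin at the centre of its underside.
Mind the look-alikes: they are no part of the job. What is meant by the dish is not red, and is the smaller of those in its own colour.

How it is judged:
On the way, in this order (a step that is already met when the one before it is completed fails the run):
1. the empty tray has been pushed fully home (value of joint tray_empty below 0.006 m), for 0.2 s.
2. the dish's tray has been drawn out to its stop (value of joint tray_dish above 0.102 m), for 0.2 s.
At the end, for the whole second after the job is handed in: The empty tray is home (within 6 mm), the dish's tray is drawn out to its stop (within 8 mm of 110 mm) and at rest, with the dish lying flat in its compartment, and the jar's tray is shut (within 6 mm) (value of joint each of tray_empty, tray_jar below 0.006 m and value of joint tray_dish above 0.102 m and velocity of joint tray_dish between -0.01 and 0.01 m/s and linear speed of dish below 0.02 m/s and angle between dish's own z axis and vertical below 0.1 rad and x of dish in the frame of tray_dish_lip between 0.065 and 0.225 m and y of dish in the frame of tray_dish_lip between -0.044 and 0.044 m and height (world z) of dish below 0.03 m); the robot touches nothing.
It fails at once if the dish's tray is drawn out more than 20 mm while the empty tray still stands out more than 20 mm (value of joint each of tray_dish, tray_empty above 0.02 m).
It fails at once if the robot touches the dish or the jar (contact force between any of the fingers, the arm and dish above 0.5 N or contact force between any of the fingers, the arm and jar above 0.5 N).
It fails at once if the dish is lifted more than 20 mm or tipped (height (world z) of dish above 0.042 m or angle between dish's own z axis and vertical above 0.35 rad).
It fails at once if the jar's tray is drawn out or the jar is moved more than 20 mm (value of joint tray_jar above 0.02 m or distance of jar from where it was at the start of the episode above 0.02 m).
It fails at once if the bottle or the beaker is moved more than 20 mm (distance of any of bottle, beaker from where it was at the start of the episode above 0.02 m).
It also fails if it takes over 48 s, if anything falls off the work surface, if the arm or the gripper's body presses on something with over 40 N, if the wrist force passes 120 N, or if a joint passes its speed limit or range.

## Working session

There is one attempt and no reset: what is moved stays moved. The work goes in short steps, Python scripts to look and compute and a tool call to move; the robot and the scene stay as the last step left them, time stands still between calls to the robot, and variables do not carry over. Pictures are saved under pics/ and viewed, about 8 in all and at most 12, crops included, and the job is handed in when it is done.

Besides the shell and the picture viewer there is one more tool, called after "Emit:" as name(argument=value, ...) on one line, values as JSON. arm_command: Moves the arm, as the interface text tells. Its arguments: {"type":"object","properties":{"motion":{"type":"array"},"newtons":{"type":"number"}},"required":["motion"]}

```bash
mkdir -p pics
cat > h.py <<'E'
import numpy as np, cv2
from cell import arm, get_image, search_frame, pinpoint
from scipy.spatial.transform import Rotation as R
def save(im,n): cv2.imwrite('pics/'+n,im[...,::-1])
def cloud(d):
    h,w=d['range_z'].shape
    u,v=np.meshgrid(np.arange(w),np.arange(h))
    p=cv2.undistortPoints(np.stack([u,v],-1).reshape(-1,1,2).astype(np.float32),np.array(d['K'],float),np.array(d['distortion'],float)).reshape(h,w,2)
    z=d['range_z']
    P=np.dstack([p[...,0]*z,p[...,1]*z,z])
    return P@np.array(d['rotation']).T+np.array(d['origin'])
E
python3 - <<'E'
from h import *
s=arm.observe();print(s['clock'],s['position'],s['ee_rot'],s['force'])
print(R.from_rotvec(s['ee_rot']).as_matrix().round(3))
for c in('top','scene'):
    d=get_image(c);save(d['frame'],c+'0.png')
    np.savez(c+'.npz',P=cloud(d),f=d['frame'])
    for t in('tray_dish_lip','tray_empty_lip','tray_jar_lip','dock_dish','dock_empty','dish','jar','bottle','beaker'):
        print(c,t,[(np.round(r['point'],3).tolist(),round(r['p'],2)) for r in pinpoint(c,t)])
E
```

```text
0.0 [ 0.14225676 -0.60836608  0.40391339] [ 1.03927714  1.31052192 -1.03781569] [ 0.80786299  0.32476912 -0.50131306]
[[-0.001  0.974  0.228]
 [ 0.002  0.228 -0.974]
 [-1.    -0.    -0.002]]Traceback (most recent call last):
  File "<stdin>", line 6, in <module>
  File "h.py", line 11, in cloud
    return P@np.array(d['rotation']).T+np.array(d['origin'])
           ~~~~~~~~~~~~~~~~~~~~~~~~~~~^~~~~~~~~~~~~~~~~~~~~~
ValueError: operands could not be broadcast together with shapes (400,640) (3,)
```

View pics/top0.png

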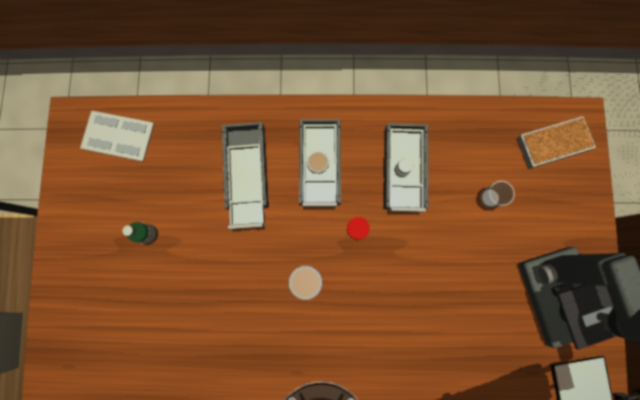

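The top picture shows the empty tray at left (lip at about 246,227), the dish's tray in the middle (lip at 320,205) and the jar's tray at right (405,210). The look-alikes on the bench are a red disc (358,228) and a larger tan disc (305,283). The rotation is not a matrix, so it is probably a rotation vector.

```bash
python3 - <<'E'
s=open('h.py').read()
s=s.replace("P@np.array(d['rotation']).T","P@rot(d).T").replace("def save","def rot(d):\n    r=np.array(d['rotation'],float)\n    return R.from_rotvec(r).as_matrix() if r.size==3 else (R.from_quat(r).as_matrix() if r.size==4 else r.reshape(3,3))\ndef save")
open('h.py','w').write(s)
E
python3 - <<'E'
from h import *
for c in('top','scene'):
    d=get_image(c);save(d['frame'],c+'1.png');print(d['rotation'],d['origin'])
    P=cloud(d) ; np.savez(c+'.npz',P=P,f=d['frame']); print(P[300,150])
    for t in('tray_dish_lip','tray_empty_lip','tray_jar_lip','dock_dish','dock_empty','dish','jar','bottle','beaker'):
        print(c,t,[(np.round(r['point'],3).tolist(),round(r['p'],2)) for r in pinpoint(c,t)])
    if c=='top':
        # lips: points 58-70mm high ; rails 45-54
        for lo,hi in((.057,.072),(.044,.055)):
            m=((P[...,2]>lo)&(P[...,2]<hi)).astype(np.uint8)
            n,l,st,_=cv2.connectedComponentsWithStats(m)
            for i in range(1,n):
                if st[i,4]>15:
                    q=P[l==i];print(lo,st[i],q.mean(0).round(3),q.min(0).round(3),q.max(0).round(3))
E
```

```text
[-2.14734862  2.13290775 -0.13492006] [ 0.44867715 -0.01700626  1.16030324]
[0.33873887 0.48316799 0.00516992]
top tray_dish_lip [([0.614, 0.007, 0.06], 0.74)]
top tray_empty_lip [([0.552, 0.214, 0.068], 0.93), ([0.731, 0.008, -0.001], 0.57)]
top tray_jar_lip [([0.603, -0.233, 0.065], 0.85)]
top dock_dish [([0.735, 0.007, -0.004], 0.87)]
top dock_empty [([0.718, 0.225, 0.003], 0.73)]
top dish [([0.546, -0.102, 0.0], 0.94), ([0.727, 0.013, 0.022], 0.89), ([0.396, 0.044, -0.005], 0.61)]
top jar [([0.708, -0.225, 0.021], 0.81)]
top bottle [([0.523, 0.503, 0.002], 0.78)]
top beaker [([0.732, 0.013, 0.022], 0.41)]
0.057 [497 183  14  22  75] [ 0.643 -0.501  0.065] [ 0.608 -0.512  0.057] [ 0.666 -0.476  0.072]
0.057 [486 187  13  20  34] [ 0.626 -0.456  0.064] [ 0.602 -0.476  0.057] [ 0.655 -0.448  0.072]
0.057 [303 202  34   4 131] [0.607 0.007 0.064] [ 0.603 -0.038  0.058] [0.613 0.052 0.07 ]
0.057 [391 207  35   5 138] [ 0.594 -0.232  0.065] [ 0.588 -0.279  0.059] [ 0.6   -0.186  0.07 ]
0.057 [228 223  35   6 137] [0.546 0.208 0.064] [0.539 0.163 0.058] [0.554 0.254 0.07 ]
0.057 [137 22
[... 860 characters left out ...]
[ 0.35  -0.617  0.046] [ 0.232 -0.703  0.044] [ 0.491 -0.553  0.054]
[-1.95371289 -1.21821862  0.57833744] [ 1.27369569 -0.35432055  0.69666837]
[ 0.65991811 -0.46313388  0.00368779]
scene tray_dish_lip [([0.612, 0.004, 0.056], 0.69)]
scene tray_empty_lip [([0.551, 0.209, 0.056], 0.79)]
scene tray_jar_lip [([0.602, -0.229, 0.061], 0.79)]
scene dock_dish [([0.727, 0.009, 0.001], 0.61)]
scene dock_empty [([0.719, 0.223, -0.004], 0.65)]
scene dish [([0.395, 0.05, 0.0], 0.97), ([0.732, 0.017, 0.021], 0.6), ([0.544, -0.099, 0.0], 0.57)]
scene jar [([0.712, -0.225, 0.023], 0.78)]
scene bottle [([0.529, 0.506, 0.001], 0.81)]
scene beaker [([0.638, -0.484, 0.0], 0.97), ([0.733, 0.014, 0.023], 0.49)]
```

View pics/scene1.png

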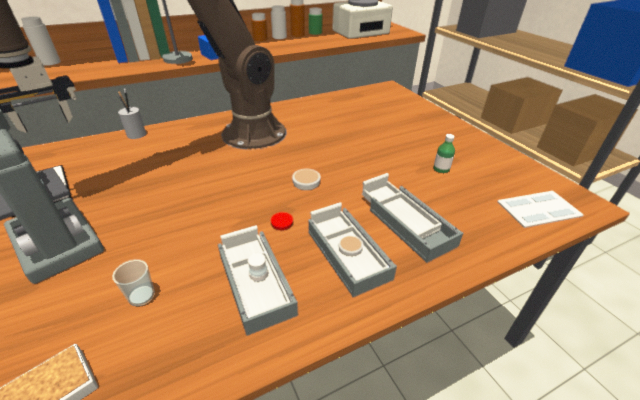

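The scene view agrees: the middle tray holds the tan dish, which is smaller than the tan one on the bench, and the left tray is open and empty. Next I'll get the rail yaws and the height of the obstacle near the arm.

```bash
cat >> h.py <<'E'
def to(x,y,z,yaw):
    "tool-frame shift (mm) and turn about tool x (deg) to fingertip target, tool y along yaw"
    s=arm.observe();M=R.from_rotvec(s['ee_rot']).as_matrix();p=np.array(s['position'])
    tip=p+M[:,0]*.178
    Y=np.array([np.cos(yaw),np.sin(yaw),0]);X=np.array([0,0,-1.]);G=np.stack([X,Y,np.cross(X,Y)],1)
    print('t',round(s['clock'],2),'tip',tip.round(4),'d',(1e3*M.T@(np.array([x,y,z])-tip)).round(1),'turn',np.degrees(R.from_matrix(M.T@G).as_rotvec()).round(2),'F',np.round(s['force'],1))
E
python3 - <<'E'
from h import *
P=np.load('top.npz')['P']
q=P[(P[...,0]<.55)&(P[...,1]<-.4)&(P[...,2]>.03)&(P[...,0]>.1)]
for x in np.arange(.1,.55,.05):
    k=q[abs(q[:,0]-x)<.025]
    if len(k):print(x.round(2),k.max(0).round(3),k.min(0).round(3))
for n,b in dict(empty=(221,122,45,100),dish=(299,119,42,84),jar=(386,123,43,86)).items():
    S=P[b[1]:b[1]+b[3],b[0]:b[0]+b[2]].reshape(-1,3)
    S=S[(S[:,2]>.044)&(S[:,2]<.053)]
    r=cv2.minAreaRect((S[:,:2]*1e3).astype(np.float32));print(n,r)
to(.25,-.38,.2,.086);to(.47,.205,.2,.086)
E
```

```text
0.15 [ 0.175 -0.612  0.31 ] [ 0.15  -0.671  0.225]
0.2 [ 0.193 -0.616  0.315] [ 0.175 -0.66   0.297]
0.25 [ 0.275 -0.602  0.162] [ 0.227 -0.713  0.03 ]
0.3 [ 0.325 -0.587  0.345] [ 0.275 -0.713  0.03 ]
0.35 [ 0.375 -0.574  0.346] [ 0.325 -0.712  0.031]
0.4 [ 0.425 -0.556  0.325] [ 0.375 -0.706  0.03 ]
0.45 [ 0.474 -0.55   0.324] [ 0.425 -0.703  0.03 ]
0.5 [ 0.494 -0.634  0.05 ] [ 0.477 -0.705  0.031]
empty ((720.5499877929688, 223.0146942138672), (242.04786682128906, 117.92485046386719), 4.50635290145874)
dish ((733.30126953125, 8.737785339355469), (240.00987243652344, 116.31089782714844), 0.2643735110759735)
jar ((718.4840087890625, -236.29115295410156), (117.7642822265625, 243.47882080078125), 88.50418853759766)
t 1.05 tip [ 0.1424 -0.6086  0.2268] d [  26.8  156.9 -198.1] turn [ 8.24  0.   -0.  ] F [-0.1  0.2  0.5]
t 1.05 tip [ 0.1424 -0.6086  0.2268] d [  26.7  504.3 -717.6] turn [ 8.24  0.   -0.  ] F [-0.1  0.2  0.5]
```

Emit:
arm_command(motion=[[0,0,20,-45,0,0,0],[0,0,32,-40,0,0,0],[0,0,35,-40,0,0,0],[0,0,35,-38,0,0,0],[0,0,35,-35,0,0,0]])

```text
clock: 1.68
position: [0.2507, -0.3784, 0.405]
ee_rot: [1.038, 1.308, -1.038]
force: [1.4, -0.1, 1.0]
width: 0.507
```

```bash
python3 -c "
from h import *
to(.47,.205,.2,.079)"
```

```text
t 1.68 tip [ 0.2508 -0.3785  0.227 ] d [  26.7  346.3 -518.3] turn [ 8.64  0.04 -0.02] F [ 1.4 -0.1  1. ]
```

Emit:
arm_command(motion=[[0,0,29,-43,0,0,0],[0,0,29,-43,0,0,0],[0,0,29,-43,0,0,0],[0,0,29,-43,0,0,0],[0,0,29,-43,0,0,0]])

```text
clock: 2.3
position: [0.3427, -0.136, 0.4051]
ee_rot: [1.038, 1.308, -1.038]
force: [-0.0, -1.7, 0.0]
width: 0.013
```

Emit:
arm_command(motion=[[0,0,29,-43,0,0,0],[0,0,29,-43,0,0,0],[0,0,29,-43,0,0,0],[0,0,29,-43,0,0,0],[0,0,29,-43,4,0,0]])

```text
clock: 2.92
position: [0.4351, 0.1062, 0.405]
ee_rot: [1.092, 1.279, -1.092]
force: [0.8, -0.6, -0.5]
width: 0.008
```

```bash
python3 -c "
from h import *
to(.47,.203,.2,.079)"
```

```text
t 2.92 tip [0.4352 0.1061 0.227 ] d [ 27.   49.6 -90.2] turn [ 4.53  0.01 -0.05] F [ 0.8 -0.6 -0.5]
```

Emit:
arm_command(motion=[[0,0,20,-40,0,0,0],[0,10,20,-40,0,0,0],[0,20,9,-10,4.5,0,0],[0,40,0,0,0,0,0],[0,45,0,0,0,0,0]])

```text
clock: 3.55
position: [0.469, 0.2017, 0.2891]
ee_rot: [1.15, 1.246, -1.148]
force: [1.2, -0.9, 0.3]
width: 0.001
```

Run:
```python
from h import *
to(.47,.203,.045,.079)
M=None
d=get_image('wrist');save(d['frame'],'w1.png')
```

```text
t 3.55 tip [0.4693 0.2018 0.1111] d [66.1  0.7 -1.1] turn [ 0.14 -0.03 -0.1 ] F [ 1.2 -0.9  0.3]
```

View pics/w1.png

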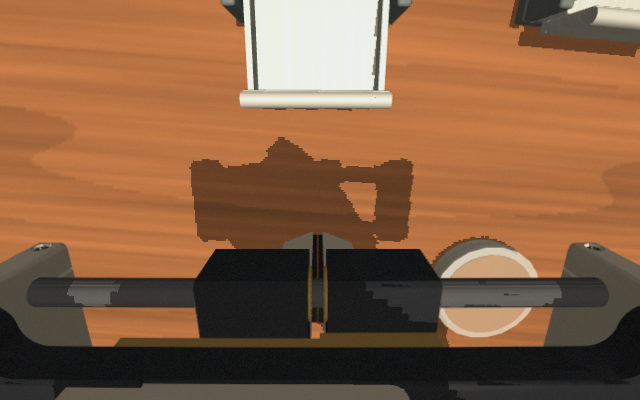

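The wrist view shows the shut fingers centred on the empty tray's lip (fingers at column 318, lip middle 316, row 100). Now I'll descend and push.

Emit:
arm_command(motion=[[0,36,0,0,0,0,0],[0,30,0,0,0,0,0],[0,0,25,0,0,0,0],[0,0,20,0,0,0,0],[0,0,15,0,0,0,0]])

```text
clock: 4.22
position: [0.5296, 0.2063, 0.2245]
ee_rot: [1.15, 1.246, -1.149]
force: [-0.0, -1.3, -0.1]
width: 0.005
```

Emit:
arm_command(motion=[[0,0,10,0,0,0,0],[0,0,10,0,0,0,0],[0,0,10,0,0,0,0],[0,0,8,0,0,0,0],[0,0,0,0,0,0,0]])

```text
clock: 4.85
position: [0.567, 0.2093, 0.2237]
ee_rot: [1.15, 1.246, -1.149]
force: [-0.1, -0.3, 0.2]
width: 0.002
```

Run:
```python
from h import *
to(.603-.02,.212,.045,.079)
```

```text
t 4.85 tip [0.5671 0.2094 0.0457] d [ 0.7 16.  -1.3] turn [ 0.11 -0.02 -0.04] F [-0.1 -0.3  0.2]
```

Emit:
arm_command(motion=[[0,0,4,0,0,0,0],[0,0,4,0,0,0,0],[0,0,3,0,0,0,0],[0,0,2,0,0,0,0],[0,0,0,0,0,0,0]])

```text
clock: 5.48
position: [0.5794, 0.2104, 0.2237]
ee_rot: [1.149, 1.246, -1.149]
force: [-1.6, 0.3, -1.2]
width: 0.004
```

Emit:
arm_command(motion=[[0,0,2,0,0,0,0],[0,0,2,0,0,0,0]])

```text
clock: 5.72
position: [0.5808, 0.2108, 0.2235]
ee_rot: [1.144, 1.25, -1.153]
force: [-18.1, -3.8, 13.7]
width: 0.005
```

Run:
```python
from h import *
to(.603-.02,.212,.045,.079)
d=get_image('top');P=cloud(d);save(d['frame'],'t2.png')
m=(P[...,2]>.057)&(P[...,2]<.072)
for n,y in(('empty',.21),('dish',.007),('jar',-.232)):
    q=P[m&(abs(P[...,1]-y)<.04)&(P[...,0]<.63)&(P[...,0]>.5)];print(n,q.mean(0).round(4),q.min(0).round(3),q.max(0).round(3))
for r in pinpoint('top','tray_empty_lip'):print(r)
```

```text
t 5.72 tip [0.5798 0.2104 0.0455] d [ 0.5  3.4 -1.3] turn [0.19 0.1  0.34] F [-18.1  -3.8  13.7]
empty [0.5981 0.1752 0.0655] [0.594 0.171 0.059] [0.603 0.182 0.069]
dish [0.6073 0.0072 0.0641] [ 0.603 -0.033  0.057] [0.613 0.046 0.07 ]
jar [ 0.5935 -0.2315  0.0648] [ 0.588 -0.271  0.059] [ 0.6   -0.192  0.071]
{'point': [0.6022, 0.2192, 0.0681], 'p': 0.59}
```

Contact force is 18 N and the lip is at the expected home position (bead x at 0.598, lip at about 0.602). Now I'll back off, lift, and go to the dish tray's pocket.

Emit:
arm_command(motion=[[0,0,-10,0,0,0,0],[0,0,-30,0,0,0,0],[0,-40,0,0,0,0,0],[0,-50,0,0,0,0,0],[0,-10,0,45,0,0,0]])

```text
clock: 6.45
position: [0.5474, 0.1664, 0.3279]
ee_rot: [1.151, 1.247, -1.137]
force: [1.1, -1.7, -0.1]
width: 0.008
```

Run:
```python
from h import *
to(.646,.008,.13,.005)
```

```text
t 6.45 tip [0.5486 0.1672 0.1499] d [ 19.8  82.9 167.2] turn [ 4.72 -0.26 -0.42] F [ 1.1 -1.7 -0.1]
```

Emit:
arm_command(motion=[[0,0,20,42,0,0,0],[0,0,20,42,0,0,0],[0,0,20,42,0,0,0],[0,0,23,41,4.5,0,0],[0,20,0,0,0,0,0]])

```text
clock: 7.08
position: [0.6458, -0.0022, 0.3046]
ee_rot: [1.214, 1.201, -1.211]
force: [-0.1, 1.5, -0.1]
width: 0.005
```

Run:
```python
from h import *
to(.646,.008,.034,.005)
for r in pinpoint('wrist','tray_dish_lip'):print(r)
d=get_image('wrist');save(d['frame'],'w2.png')
```

```text
t 7.08 tip [ 0.6467 -0.0027  0.1266] d [ 92.6  -1.2 -10.9] turn [-0.6   0.15 -0.29] F [-0.1  1.5 -0.1]
```

View pics/w2.png

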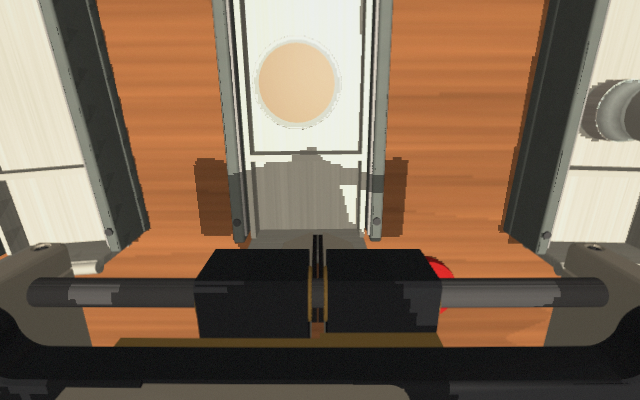

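Fingers are about 11 mm right of the tray's middle (column 318 against 307). The dish is at (297,83) and the cross wall at row 153. Correct and descend.

Emit:
arm_command(motion=[[0,0,-1,-11,0,0,0],[0,30,0,0,0,0,0],[0,0,0,0,0,0,0]])

```text
clock: 7.55
position: [0.6414, 0.0154, 0.2729]
ee_rot: [1.204, 1.214, -1.207]
force: [0.7, 0.1, 0.3]
width: 0.003
```

Run:
```python
from h import *
to(.646,.008,.034,.005)
s=arm.observe();d=get_image('wrist');T=np.array(d['tool_from_camera'])
M=R.from_rotvec(s['ee_rot']).as_matrix();Rc=M@T[:3,:3];o=np.array(s['position'])+M@T[:3,3]
d['rotation']=Rc;d['origin']=o
P=cloud(d)
print('cam',o)
for lo,hi,n in((.036,.044,'40mm walls'),(.056,.07,'lip')):
    q=P[(d['range_z']>0)&(P[...,2]>lo)&(P[...,2]<hi)&(abs(P[...,1]-.008)<.03)&(P[...,0]<.72)&(P[...,0]>.58)]
    print(n,len(q),q.min(0) if len(q) else '',q.max(0) if len(q) else '')
    if len(q):print(np.histogram(q[:,0],bins=14,range=(.58,.72)))
f=d['frame'].copy()
for p in((.646,.008,.034),(.615,.008,.062),(.615,.050,.062),(.678,.008,.04)):
    c=Rc.T@(np.array(p)-o)
    u,_=cv2.projectPoints(c.reshape(1,1,3),np.zeros(3),np.zeros(3),np.array(d['K'],float),np.array(d['distortion'],float));print(p,u.ravel().round(0))
```

```text
t 7.55 tip [0.6409 0.0154 0.0949] d [60.9  5.2  7.5] turn [ 0.01 -0.    0.15] F [0.7 0.1 0.3]
cam [0.72152596 0.01596584 0.25194524]
40mm walls 2604 [ 0.61454574 -0.02199644  0.03600235] [0.71999927 0.03799955 0.04120368]
(array([   0,    0,    0,    1,    0,    0,    0,    0,    0,  359,  371,
          0,  635, 1238]), array([0.58, 0.59, 0.6 , 0.61, 0.62, 0.63, 0.64, 0.65, 0.66, 0.67, 0.68,
       0.69, 0.7 , 0.71, 0.72]))
lip 0  
(0.646, 0.008, 0.034) [328. 206.]
(0.615, 0.008, 0.062) [329. 265.]
(0.615, 0.05, 0.062) [265. 264.]
(0.678, 0.008, 0.04) [329. 164.]
```

Cross wall face measured at about 0.677, so the pocket is where it was expected (0.615–0.677). Descending.

Emit:
arm_command(motion=[[0,0,4,7,0,0,0],[0,20,0,0,0,0,0],[0,20,0,0,0,0,0],[0,18,0,0,0,0,0],[0,0,0,0,0,0,0]])

```text
clock: 8.22
position: [0.6455, 0.0069, 0.2134]
ee_rot: [1.205, 1.213, -1.21]
force: [0.1, 0.7, -0.6]
width: 0.005
```

Run:
```python
from h import *
to(.615+.0095,.008,.034,.005)
to(.515,.0075,.034,.005)
```

```text
t 8.22 tip [0.6448 0.0068 0.0354] d [  1.5 -20.3  -1.2] turn [-0.1   0.01  0.22] F [ 0.1  0.7 -0.6]
t 8.22 tip [0.6448 0.0068 0.0354] d [   1.9 -129.8   -1.1] turn [-0.1   0.01  0.22] F [ 0.1  0.7 -0.6]
```

Emit:
arm_command(motion=[[0,0,-8,0,0,0,0],[0,0,-5,0,0,0,0],[0,0,-4,0,0,0,0],[0,0,-5,0,0,0,0],[0,0,-6,0,0,0,0]])

```text
clock: 8.85
position: [0.6185, 0.0068, 0.2162]
ee_rot: [1.208, 1.209, -1.206]
force: [1.2, -0.4, 2.2]
width: 0.006
```

Emit:
arm_command(motion=[[0,0,-8,0,0,0,0],[0,0,-8,0,0,0,0],[0,0,-8,0,0,0,0],[0,0,-8,0,0,0,0],[0,0,-8,0,0,0,0]])

```text
clock: 9.48
position: [0.5778, 0.0067, 0.2157]
ee_rot: [1.207, 1.21, -1.207]
force: [3.0, -1.7, 1.1]
width: 0.0
```

Emit:
arm_command(motion=[[0,0,-8,0,0,0,0],[0,0,-8,0,0,0,0],[0,0,-8,0,0,0,0],[0,0,-8,0,0,0,0],[0,0,-8,0,0,0,0]])

```text
clock: 10.1
position: [0.5378, 0.0065, 0.2157]
ee_rot: [1.207, 1.211, -1.207]
force: [2.1, -1.9, 0.0]
width: 0.0
```

Run:
```python
from h import *
to(.515,.0075,.034,.005)
d=get_image('top');P=cloud(d);save(d['frame'],'t3.png')
for r in pinpoint('top','tray_dish_lip')+pinpoint('top','dish'):print(r)
```

```text
t 10.1 tip [0.5377 0.0065 0.0377] d [  3.7 -22.7  -1.1] turn [-0.12  0.01  0.01] F [ 2.1 -1.9  0. ]
{'point': [0.3942, 0.0462, -0.0036], 'p': 0.69}
{'point': [0.5437, -0.1022, 0.0026], 'p': 0.5}
{'point': [0.6448, 0.016, 0.0229], 'p': 0.38}
```

View pics/t3.png

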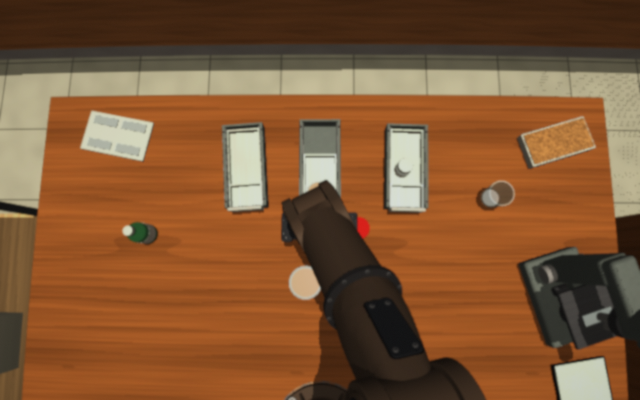

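The tray is coming out (dark empty dock rear at 320,137), with the dish still in it and the empty tray home at left. Continue to the stop.

Emit:
arm_command(motion=[[0,0,-7,0,0,0,0],[0,0,-6,0,0,0,0],[0,0,-4,0,0,0,0],[0,0,-2,0,0,0,0],[0,0,0,0,0,0,0]])

```text
clock: 10.88
position: [0.519, 0.0065, 0.2157]
ee_rot: [1.207, 1.211, -1.208]
force: [-0.2, -0.4, 0.0]
width: 0.004
```

Emit:
arm_command(motion=[[0,0,-2,0,0,0,0],[0,0,-2,0,0,0,0]])

```text
clock: 11.12
position: [0.5154, 0.0064, 0.2157]
ee_rot: [1.207, 1.21, -1.207]
force: [2.3, 0.3, -0.5]
width: 0.006
```

Emit:
arm_command(motion=[[0,0,-2,0,0,0,0],[0,0,0,0,0,0,0]])

```text
clock: 11.38
position: [0.5141, 0.0064, 0.2159]
ee_rot: [1.209, 1.209, -1.205]
force: [6.1, -1.0, -4.0]
width: 0.003
```

Emit:
arm_command(motion=[[0,0,-2,0,0,0,0],[0,0,0,0,0,0,0],[0,0,0,0,0,0,0]])

```text
clock: 11.75
position: [0.5135, 0.0064, 0.2162]
ee_rot: [1.211, 1.207, -1.203]
force: [11.0, -1.3, -7.7]
width: 0.003
```

At the stop (11 N, no further travel). Release, lift straight up, and check.

Emit:
arm_command(motion=[[0,0,10,0,0,0,0],[0,0,10,0,0,0,0],[0,-25,0,0,0,0,0],[0,-50,0,0,0,0,0],[0,-50,0,0,0,0,0]])

```text
clock: 12.38
position: [0.5312, 0.0066, 0.3418]
ee_rot: [1.206, 1.212, -1.208]
force: [0.4, 0.3, 0.1]
width: 0.006
```

Emit:
arm_command(motion=[[0,-45,0,30,0,0,0],[0,0,0,60,0,0,0],[0,0,0,60,0,0,0],[0,0,0,60,0,0,0],[0,0,0,0,0,0,0]])

```text
clock: 13.0
position: [0.531, -0.2095, 0.385]
ee_rot: [1.211, 1.206, -1.216]
force: [-0.1, 0.6, -0.8]
width: 0.003
```

Run:
```python
from h import *
to(.5,-.2,.2,0)
d=get_image('top');P=cloud(d);save(d['frame'],'t4.png')
for t in('tray_dish_lip','tray_empty_lip','tray_jar_lip','dish'):
    print(t,[(np.round(r['point'],3).tolist(),round(r['p'],2)) for r in pinpoint('top',t)])
m=(P[...,2]>.057)&(P[...,2]<.072)
for n,y in(('empty',.212),('dish',.007),('jar',-.232)):
    q=P[m&(abs(P[...,1]-y)<.04)&(P[...,0]<.63)&(P[...,0]>.47)];print(n,len(q),np.median(q,0).round(4))
```

```text
t 13.0 tip [ 0.5306 -0.2098  0.207 ] d [  7.  -30.7  -9.6] turn [-0.35  0.11  0.11] F [-0.1  0.6 -0.8]
tray_dish_lip [([0.506, 0.005, 0.063], 0.88)]
tray_empty_lip [([0.601, 0.218, 0.067], 0.58)]
tray_jar_lip [([0.604, -0.232, 0.064], 0.61)]
dish [([0.394, 0.048, -0.006], 0.75), ([0.621, 0.014, 0.023], 0.6), ([0.544, -0.098, -0.001], 0.56), ([0.732, 0.007, -0.004], 0.33)]
empty 117 [0.5939 0.2124 0.0642]
dish 120 [0.4964 0.006  0.0647]
jar 31 [ 0.5935 -0.2031  0.0643]
```

View pics/t4.png

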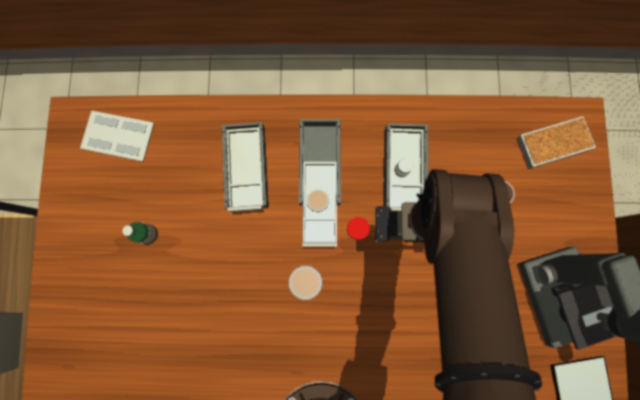

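The dish's tray moved 0.607→0.496 m (about 110 mm). Its dish is at (318,200) inside the compartment, and both other trays look shut. Handing in.

```bash
python3 -c "
from cell import arm
print(arm.observe()['dq']);print(arm.sign_off())"
```

```text
[-4.37292391e-03 -3.59691328e-03  3.45918190e-03 -9.06456384e-06
  3.63469326e-03 -5.20152184e-04  1.60698808e-03]
the job is handed in; nothing more can be done
None
```

I pushed the empty tray home, drew the dish's tray out to its stop with a fingertip behind its lip, and handed the job in at about 13 s of the 48 s. No verdict was reported.

- **Empty tray:** I pushed until the contact force rose to about 18 N. In the last top picture its lip sits within 1–2 mm of where it should be when home.
- **Dish's tray:** I pulled until it stopped moving at about 11 N. Its lip moved 110.6 mm in the top camera's depth picture, against 110 mm to the stop. The dish was found at about x 0.621 m, y 0.014 m, height 0.023 m, which puts it about 115 mm behind the lip, inside the compartment.
- **Everything else:** The jar's tray reads unchanged, and the jar and the bottle look unmoved. The beaker was mostly hidden behind the arm in the last picture, but the arm never came near it. The gripper was free and well above the scene at hand-in.

No check failed. The network still reported the two look-alike dishes on the bench as "dish", so I picked the right one by its tray and smaller size. I did not look again from the wrist or scene camera after the pull.

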